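# Start the crank screw of a dispenser's fixture plate

## Task

Start the crank screw in the threaded boss of the fixture plate without crossing its thread: turn the crank backward (anticlockwise seen from above) until you notice the screw drop into its thread, then turn it forward (clockwise) one full turn from the drop, within about an eighth of a turn. Finish while still holding: the crank at rest at that angle with its black grip sleeve squeezed between the fingers, not let go. Leave the pendant, the bottle and the parts bin where they are.

Things in the scene. Friction and masses are not known exactly. Their poses are not given: they have to be found in the camera images.
- fixture: Fixed aluminium plate with small holes, 180 x 160 mm, top 37 mm above the bench, on a grey block; in its middle the round steel threaded boss, 62 mm across, top 77 mm above the bench. Bolted to the bench. Origin: on the screw's axis (middle of the boss) at bench height; z up. The crank screw stands upright in the boss, can only turn and go up and down, and cannot be pulled out.
- hub (a point): Middle of the top of the crank's dark steel hub (48 mm across), on the screw's axis; at the start 111 to 114 mm above the bench, it goes down with the screw. The crank arm (18 mm wide, never higher than 116 mm above the bench) runs from the hub to an upright spindle 70 mm from the axis. Nothing else stands near the sleeve's circle at the sleeve's height.
- grip (a point): Point to grip: on the axis of the upright black sleeve on the crank's end, 22 mm above its lower and 16 mm below its upper end; at the start 137 to 140 mm above the bench. Led around a circle of 70 mm radius about the screw's axis (a few newtons), the sleeve takes the crank with it; it spins freely on its spindle, so the gripper need not turn.
- screw (a joint): Crank angle about its upright axis, rad; grows forward (clockwise from above). At value q the crank points from the hub along the fixture's +x axis turned by -q about z. Starts at -0.3 to 0.3. The angle of the thread drop is hidden and differs from run to run: 0.7 to 2.1 rad backward from the start. Turned forward from the start, the screw binds within 1.5 rad; do not force it.
- descent (a joint): How far the screw has gone down, m. Starts at 0.001 to 0.003 (the thread ends ride on each other). Turning backward raises it to about 0, then it drops at once to 0.008 under its own weight (about 6 N): the thread drop. From there each forward turn takes it 0.008 down: 0.016 one turn after the drop. The thread ends in a hard stop 0.3 turns beyond that.
- sleeve: The black grip sleeve, 23 mm in diameter, 38 mm long; origin on its axis at its lower end; its yaw means nothing. It slides freely on its spindle: it starts at the bottom and can go 22 mm higher relative to the crank, so the screw can drop and go down while the sleeve is held at a fixed height. Spindle tip (14 mm across): 65 mm above the sleeve's lower end at the start.
- pendant: Loose black hand terminal lying flat, 115 x 200 x 32 mm; origin under its centre. Not to be disturbed.
- adhesive: Loose closed bottle, 52 mm across, 130 mm tall, upright; origin under its centre. Not to be disturbed.
- parts_bin: Loose empty grey bin, 130 x 100 x 50 mm; origin under its centre. Not to be disturbed.
There are look-alikes about, which are no part of the job. Of the things that look like the fixture, the largest one is meant.

How it is judged (in metres and radians):
On the way, in this order (a step that is already met when the one before it is completed fails the run):
1. the screw, turned backward, has dropped into its thread (value of joint descent between 0.0065 and 0.011 m), for 0.1 s.
2. the screw is one turn forward from the drop, with the sleeve gripped (value of joint descent between 0.0148 and 0.0172 m and contact force between the fingers and sleeve above 2 N), for 0.2 s.
At the end, for the whole second after the job is handed in: The screw has gone down 14.8 to 17.2 mm (one turn after the drop is 16 mm; 1.2 mm is about a seventh of a turn), the crank is at rest (under 0.1 rad/s) and the fingers grip the sleeve with more than 2 N (all of step 2 and velocity of joint screw between -0.1 and 0.1 rad/s); the arm keeps its last pose, push and grip.
It fails at once if a bystander is moved more than 20 mm or tipped ((distance of pendant from where it was at the start of the episode above 0.02 m or angle between pendant's own z axis and vertical above 0.35 rad) or (distance of adhesive from where it was at the start of the episode above 0.02 m or angle between adhesive's own z axis and vertical above 0.35 rad) or (distance of parts_bin from where it was at the start of the episode above 0.02 m or angle between parts_bin's own z axis and vertical above 0.35 rad)).
It also fails if it takes over 54 s, if anything falls off the work surface, if the arm or the gripper's body presses on something with over 40 N, if the wrist force passes 120 N, or if a joint passes its speed limit or range.

## Robot

A 6-joint arm with a two-finger parallel gripper is mounted at the origin on the work surface. World frame = base frame: x ahead of the robot, y to its left, z up, the work surface at z = 0. Lengths are in mm, angles in rad, forces in N, time in s.
With the tool pointing down it reaches from about 375 to 825 mm from the base axis. Payload 5.5 kg.
Tool frame: the origin (TCP) lies at the very end of the fingers, on their centre line; the grasp point (between the pads) lies robot.hold_point_z behind it (robot.hold_point_z is the distance from the TCP to the grasp point, in mm); x points along the fingers, y is the direction in which the jaws open and shut, and the axes are right-handed (so a half turn about x gives the same grasp; the last joint's range is limited). The gripper opens to 85 mm and grips with 20 to 120 N. Pads are 22 mm wide; open, the fingers measure 114 mm over their backs; the gripper's body (76 mm by 85 mm) begins 54 mm behind the grasp point. The pads swing forward as they close: fully open they stand 13 mm farther back than shut.
Start: joints at [1.185, 0.314, -0.047, 1.21, 0, 1.571], TCP at [225.777, 555.895, 231.299] pointing down, gripper open.
Joint ranges: [-2.67, 2.67], [-0.69, 1.73], [-1.03, 1.25], [-2.08, 2.16], [-1.42, 1.45], [-3.14, 3.14]. Speed limits (rad/s): [2.39, 2.39, 3.01, 3.14, 3.14, 3.14].

## Interface

Orientations are given as a unit quaternion [w, x, y, z].
In Python, from cell import robot, imaging gives the robot as it stands.
- The arm moves only by the shell command python3 -m creep 'ROWS'. ROWS is JSON, a list that holds one entry, the list of rows, each a list of 7 numbers: the shift along the tool's x, y, z in cm, then the turn, a rotation vector about the tool's x, y, z in degrees, then the opening, from 0 (shut) to 1 (fully open). In form: [[[tx, ty, tz, wx, wy, wz, gripper], ...]]. A call has 1 to 8 rows; each row shifts and turns the commanded pose from where the row before left it, along the tool's axes as they then stand; what a row does not reach is not made up. A row lasts 1/12 s, in which the tool goes at most 41.7 mm and 7.16 degrees, less where a joint would pass 70% of its speed; a pose out of reach is approached as far as the arm can. A call is refused whole if a number of a shift passes 4.17 or a number of a turn 7.16, either way. A call with a gripper value outside its range is refused whole. The fingers move at their own pace and stop on an object; the grip force is fixed at half the most. Time passes only in rows, so rows that do not move let the fingers close. It gives the time, the measured TCP pose, the force and the opening at its end, in the units of the state.
- robot.sense(): the state, without advancing time (a new reading comes with each control period).
- imaging.camera(name): name is "scene" or "top" or "wrist"; returns (picture, depth): 420x560x3 uint8, red, green, blue; 420x560 float32, mm along the optical axis (not along the pixel's ray), 0 where there is no reading.
- imaging.camera_model(name): a dict with "intrinsics" (3x3 intrinsics, pixels), "dist_coeffs" ([k1, k2, p1, p2, k3] as OpenCV has them; the pictures are not rectified), "extrinsics" (4x4, takes a point from world to camera coordinates). Camera axes: x right, y down, z forward; pixel columns grow to the right and rows downward; lengths in mm; the calibration is good to about 2 mm. A picture is of the moment at which its call begins: read the wrist's pose just before it. camera_model takes no time and is no camera call; for the wrist camera it gives the pose at the moment of the call.
- robot.sign_off(): hands the job in, once; it reports no verdict.
The state is a dict: "time": time; "joint_pos": joint angles; "joint_vel": joint speeds; "effort": joint torques, N m; "ee_pos": TCP position; "orientation": TCP orientation; "wrist_force": force on the tool from outside, world axes, zero at the start; "torque": the same for the moment, N m; "width": opening from 0.0 (shut) to 1.0 (fully open).
Only numpy, scipy, OpenCV 4.12 (cv2) and the standard library are available. Lean on these libraries where they do the work, as an engineer would, in place of code of your own. Each camera call takes 0.05 s, during which the arm holds its last target. There are 200 camera calls.

## Working session

There is one attempt and no reset: what is moved stays moved. The work goes in short steps, Python scripts to look and compute and a shell command to move; the robot and the scene stay as the last step left them, time stands still between calls to the robot, and variables do not carry over. Pictures are saved under pics/ and viewed, about 8 in all and at most 12, crops included, and the job is handed in when it is done.

```bash
ls; mkdir -p pics
python3 - <<'E'
from cell import robot, imaging
import cv2, numpy as np
print(robot.sense(), robot.hold_point_z)
for n in("scene","top"):
    p,d=imaging.camera(n); np.savez(f'/tmp/{n}.npz',p=p,d=d); cv2.imwrite(f'pics/{n}0.png',p[:,:,::-1])
    m=imaging.camera_model(n); print(n,m)
E
```

```text
pics
{'time': 0.0, 'joint_pos': array([ 1.18502133e+00,  3.14221888e-01, -4.80660847e-02,  1.21019658e+00,
       -3.10722632e-05,  1.57083944e+00]), 'joint_vel': array([ 0.00089788, -0.00077136,  0.0011148 , -0.00039098, -0.00180916,
        0.00029726]), 'effort': array([-3.25736528e-04, -5.39592004e+01,  3.39747977e+01,  1.92688411e-02,
        2.49959669e-05, -1.23572107e-05]), 'ee_pos': array([225.5611912 , 555.37170908, 230.4427374 ]), 'orientation': array([ 0.69388656,  0.13497486,  0.69409381, -0.13615069]), 'wrist_force': array([ 0.67867938, -0.91343963, -0.62048726]), 'torque': array([-0.0014024 , -0.02192198,  0.03521656]), 'width': 1.0022444030073665} 18.700000000000003
scene {'intrinsics': array([[401.016583  ,   0.        , 277.92624243],
       [  0.        , 401.016583  , 210.15084269],
       [  0.        ,   0.        ,   1.        ]]), 'dist_coeffs': array([-0.02676011,  0.        ,  0.        ,  0.        ,  0.        ]), 'extrinsics': array([[-8.81096744e-01,  4.72527179e-01,  1.96619686e-02,
         5.04534381e+02],
       [ 2.72214339e-01,  5.40703593e-01, -7.95951618e-01,
        -7.86561810e+01],
       [-3.86740070e-01, -6.95958109e-01, -6.05040849e-01,
         1.49493947e+03],
       [ 0.00000000e+00,  0.00000000e+00,  0.00000000e+00,
         1.00000000e+00]])}
top {'intrinsics': array([[387.62042115,   0.        , 276.86778816],
       [  0.        , 387.62042115, 202.57601233],
       [  0.        ,   0.        ,   1.        ]]), 'dist_coeffs': array([-0.08348244,  0.        ,  0.        ,  0.        ,  0.        ]), 'extrinsics': array([[ 2.57841984e-02, -9.99660491e-01,  3.75192893e-03,
         2.41897582e+01],
       [-9.94448072e-01, -2.60324221e-02, -1.01957567e-01,
         5.98149636e+02],
       [ 1.02020623e-01, -1.10220436e-03, -9.94781673e-01,
         1.08324198e+03],
       [ 0.00000000e+00,  0.00000000e+00,  0.00000000e+00,
         1.00000000e+00]])}
```

View pics/top0.png

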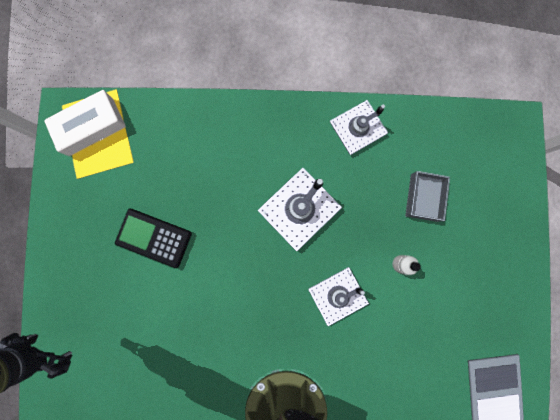

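View pics/scene0.png

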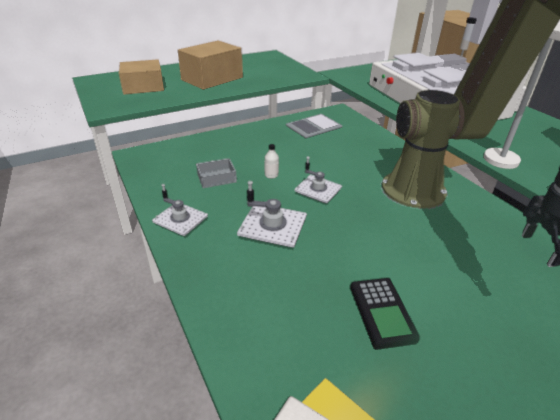

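The top view shows three plates. The largest is at about (301,207), with its hub at (301,206) and its sleeve at about (319,184). The pendant is at (153,238), the bottle at (406,265) and the bin at (429,197). I'll measure from depth and rays.

```bash
cat > h.py <<'E'
import numpy as np, cv2
def rays(m,uv):
    n=cv2.undistortPoints(np.float64(uv).reshape(-1,1,2),m['intrinsics'],m['dist_coeffs']).reshape(-1,2)
    return np.c_[n,np.ones(len(n))]
def toworld(m,uv,depth):
    E=m['extrinsics']; c=rays(m,uv)*np.reshape(depth,(-1,1))
    return (c-E[:3,3])@E[:3,:3]
def plane(m,uv,z):
    E=m['extrinsics']; r=rays(m,uv)@E[:3,:3]; o=-E[:3,:3].T@E[:3,3]
    return o+r*((z-o[2])/r[:,2])[:,None]
def cloud(m,d):
    v,u=np.nonzero(d>0); return toworld(m,np.c_[u,v],d[v,u]),u,v
E
python3 - <<'E'
from cell import imaging; from h import *
m=imaging.camera_model('top'); f=np.load('/tmp/top.npz'); P,u,v=cloud(m,f['d'])
rgb=f['p'][v,u].astype(int)
c=plane(m,[[301,207]],37)[0]; print('c',c)
near=np.hypot(*(P[:,:2]-c[:2]).T)<130
for a,b in((30,44),(70,84),(98,120),(122,175)):
    s=near&(P[:,2]>a)&(P[:,2]<b); Q=P[s]
    print(a,b,s.sum(),Q.mean(0).round(1),np.median(Q[:,2]).round(1))
    if a==122: print(np.c_[Q.round(),u[s],v[s],rgb[s]].astype(int)[::2])
    if a==98:
        print(cv2.minEnclosingCircle(np.float32(Q[:,:2])))
s=near&(P[:,2]>30)&(P[:,2]<44); print('plate',cv2.minAreaRect(np.float32(P[s][:,:2])))
E
python3 -c "
import cv2
p=cv2.imread('pics/top0.png')[160:260,250:350]; cv2.imwrite('pics/topcrop.png',cv2.resize(p,None,fx=6,fy=6,interpolation=cv2.INTER_CUBIC))"
```

```text
c [585.76674052 -29.47174682  37.        ]
30 44 2846 [578.1 -22.   37.3] 37.2
70 84 135 [574.5 -19.6  76.7] 76.6
98 120 352 [591.1 -30.7 111.9] 111.9
((599.964111328125, -34.12038040161133), 44.61252212524414)
122 175 57 [634.9 -62.1 148.3] 151.8
[[649 -59 152 316 179  45  97  74]
 [646 -57 150 315 180 114 121 132]
 [644 -55 150 314 181 184 182 202]
 [643 -59 155 316 181  47  47  51]
 [640 -57 154 315 182  26  29  36]
 [641 -75 152 322 182 137 152 154]
 [638 -54 153 314 183  59  61  67]
 [637 -59 158 316 183  34  34  41]
 [639 -75 151 322 183  79  90  92]
 [636 -55 146 314 184  35  35  41]
 [635 -59 155 316 184  28  28  35]
 [634 -64 162 318 184  85  88  93]
 [635 -69 156 320 184  97 100 106]
 [636 -75 149 322 184  32  49  42]
 [634 -55 147 314 185  11  11  12]
 [633 -59 155 316 185  19  21  25]
 [633 -65 155 318 185  35  35  40]
 [633 -69 156 320 185  16  19  23]
 [634 -54 128 313 186  57  60  68]
 [631 -57 150 315 186  11   7  15]
 [630 -62 156 317 186  19  18  19]
 [630 -67 155 319 186  11  15  13]
 [631 -73 149 321 186  77  85  89]
 [630 -58 139 315 187   4   8   9]
 [628 -63 149 317 187  14  16  17]
 [628 -68 150 319 187  26  22  28]
 [629 -60 125 315 188  29  29  32]
 [628 -65 131 317 188   0   3   7]
 [629 -70 128 319 188 135 131 148]]
plate ((581.9315185546875, -23.925247192382812), (160.53671264648438, 180.1133270263672), 45.09507369995117)
```

View pics/topcrop.png

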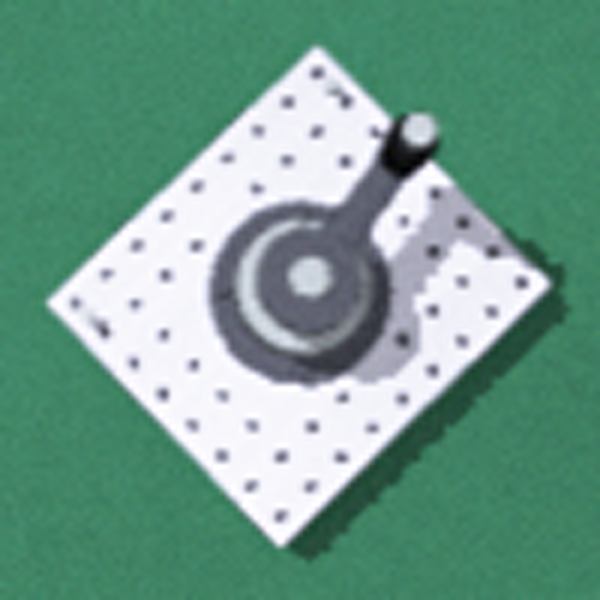

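Run:
```python
from cell import imaging; from h import *
m=imaging.camera_model('top')
h=plane(m,[[301.2,205.7]],113)[0]; s=plane(m,[[319.7,180.9]],181)[0]
print(h,s,np.linalg.norm((s-h)[:2]),np.degrees(np.arctan2(*(s-h)[[1,0]])))
from scipy.spatial.transform import Rotation as R
from cell import robot
q=robot.sense()['orientation']; print(R.from_quat(np.r_[q[1:],q[0]]).as_matrix().round(3))
print(imaging.camera_model('wrist'))
```

```text
[582.20760067 -25.07727443 113.        ] [639.18474278 -65.82639986 181.        ] 70.04916806018475 -35.57173350223272
[[-0.001  0.376  0.927]
 [-0.001  0.926 -0.376]
 [-1.    -0.002  0.   ]]
{'intrinsics': array([[349.20596916,   0.        , 273.87221918],
       [  0.        , 349.20596916, 216.5161003 ],
       [  0.        ,   0.        ,   1.        ]]), 'dist_coeffs': array([-0.01691665,  0.        ,  0.        ,  0.        ,  0.        ]), 'extrinsics': array([[ 3.76884156e-01,  9.26259420e-01, -1.34890953e-03,
        -5.98721150e+02],
       [ 8.92710254e-01, -3.62844223e-01,  2.67231120e-01,
        -3.46779777e+01],
       [ 2.47035898e-01, -1.01919361e-01, -9.63631521e-01,
         3.79845060e+02],
       [ 0.00000000e+00,  0.00000000e+00,  0.00000000e+00,
         1.00000000e+00]])}
```

Run:
```python
import numpy as np
n=24; t=np.radians(67.9-np.arange(n)*67.9/n)
Y=np.c_[np.cos(t),np.sin(t)].sum(0); Z=np.c_[np.sin(t),-np.cos(t)].sum(0)
print(67.9/n,np.linalg.solve(np.c_[Y,Z],[639.2-225.6,-65.3-555.4])/10)
```

```text
2.829166666666667 [-0.09708156  3.29565531]
```

```bash
python3 -m creep '[[[0,-0.1,3.3,2.83,0,0,1],[0,-0.1,3.3,2.83,0,0,1],[0,-0.1,3.3,2.83,0,0,1],[0,-0.1,3.3,2.83,0,0,1],[0,-0.1,3.3,2.83,0,0,1],[0,-0.1,3.3,2.83,0,0,1],[0,-0.1,3.3,2.83,0,0,1],[0,-0.1,3.3,2.83,0,0,1]]]'
python3 -m creep '[[[0,-0.1,3.3,2.83,0,0,1],[0,-0.1,3.3,2.83,0,0,1],[0,-0.1,3.3,2.83,0,0,1],[0,-0.1,3.3,2.83,0,0,1],[0,-0.1,3.3,2.83,0,0,1],[0,-0.1,3.3,2.83,0,0,1],[0,-0.1,3.3,2.83,0,0,1],[0,-0.1,3.3,2.83,0,0,1]]]'
python3 -m creep '[[[0,-0.1,3.3,2.83,0,0,1],[0,-0.1,3.3,2.83,0,0,1],[0,-0.1,3.3,2.83,0,0,1],[0,-0.1,3.3,2.83,0,0,1],[0,-0.1,3.3,2.83,0,0,1],[0,-0.1,3.3,2.83,0,0,1],[0,-0.1,3.3,2.83,0,0,1],[0,-0.1,3.3,2.83,0,0,1]]]'
python3 -m creep '[[[0,0,0,0,0,0,1],[0,0,0,0,0,0,1]]]'
python3 - <<'E'
from cell import robot, imaging
from h import *
from scipy.spatial.transform import Rotation as R
s=robot.sense(); q=s['orientation']; print(R.from_quat(np.r_[q[1:],q[0]]).as_matrix().round(3),s['joint_pos'].round(3))
m=imaging.camera_model('wrist'); p,d=imaging.camera('wrist'); cv2.imwrite('pics/w1.png',p[:,:,::-1])
E=m['extrinsics']
for P in ([582,-24.7,113],[639.2,-65.5,181],[639.2,-65.5,153]):
    c=E[:3,:3]@P+E[:3,3]; print(cv2.projectPoints(np.float64([c]),np.zeros(3),np.zeros(3),m['intrinsics'],m['dist_coeffs'])[0].ravel(),c)
E
```

```text
time: 0.77
ee_pos: [445.0, 408.9, 230.7]
orientation: [0.653, 0.27, 0.654, -0.27]
wrist_force: [-0.4, 1.3, -0.2]
width: 1.0
time: 1.43
ee_pos: [589.8, 190.0, 230.7]
orientation: [0.588, 0.393, 0.588, -0.393]
wrist_force: [0.7, -0.3, 0.3]
width: 1.002
time: 2.1
ee_pos: [639.1, -67.7, 230.7]
orientation: [-0.499, -0.501, -0.5, 0.501]
wrist_force: [-0.0, 0.1, -0.2]
width: 1.001
time: 2.27
ee_pos: [638.8, -67.9, 230.7]
orientation: [-0.499, -0.501, -0.5, 0.501]
wrist_force: [-0.5, 0.2, -0.5]
width: 1.003
[[-0.001  1.    -0.003]
 [ 0.    -0.003 -1.   ]
 [-1.    -0.001 -0.   ]] [-0.106  0.396  0.068  1.244  0.     1.468]
[197.51547192 153.9721012 ] [-56.63968717 -46.39370678 258.68196993]
[275.03165789 235.09110959] [  0.67709575  10.84754176 203.92152927]
[274.92421454 221.632947  ] [  0.69562215   3.38346731 230.90832696]
```

View pics/w1.png

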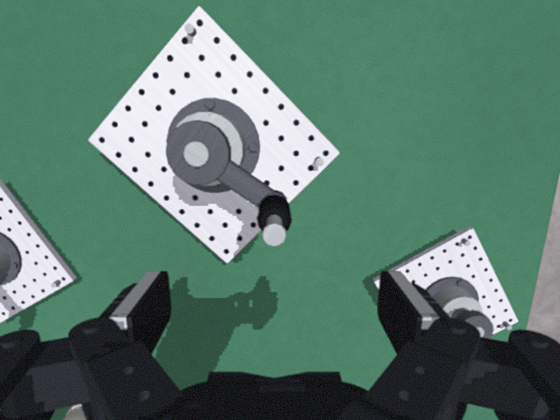

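The tip is at (273,235) and the hub at (197,153), both within 1.5 px of the prediction, so the axis is about (582,-24.7) and the sleeve about (638.4,-65.5). I'll descend and grip.

```bash
python3 -m creep '[[[2,0,-0.24,0,0,0,1],[2,-0.04,0,0,0,0,1],[2,0,0,0,0,0,1],[2,0,0,0,0,0,1],[1.5,0,0,0,0,0,1],[1,0,0,0,0,0,1],[0.45,0,0,0,0,0,1],[0,0,0,0,0,0,1]]]'
python3 -m creep '[[[0,0,0,0,0,0,0.5],[0,0,0,0,0,0,0.3],[0,0,0,0,0,0,0],[0,0,0,0,0,0,0],[0,0,0,0,0,0,0],[0,0,0,0,0,0,0],[0,0,0,0,0,0,0],[0,0,0,0,0,0,0]]]'
python3 -m creep '[[[0,0,0,0,0,0,0],[0,0,0,0,0,0,0],[0,0,0,0,0,0,0],[0,0,0,0,0,0,0]]]'
python3 - <<'E'
from cell import robot, imaging
from h import *
p,d=imaging.camera('wrist'); cv2.imwrite('pics/w2.png',p[:,:,::-1])
E
```

```text
time: 2.98
ee_pos: [638.2, -62.6, 120.8]
orientation: [0.5, 0.499, 0.501, -0.5]
wrist_force: [0.7, 0.6, 0.5]
width: 1.006
time: 3.65
ee_pos: [639.2, -63.7, 122.5]
orientation: [0.5, 0.5, 0.5, -0.5]
wrist_force: [-0.6, -0.1, 5.5]
width: 0.252
time: 3.98
ee_pos: [639.2, -63.7, 122.5]
orientation: [0.5, 0.5, 0.5, -0.5]
wrist_force: [-1.5, 0.6, 5.7]
width: 0.252
```

View pics/w2.png

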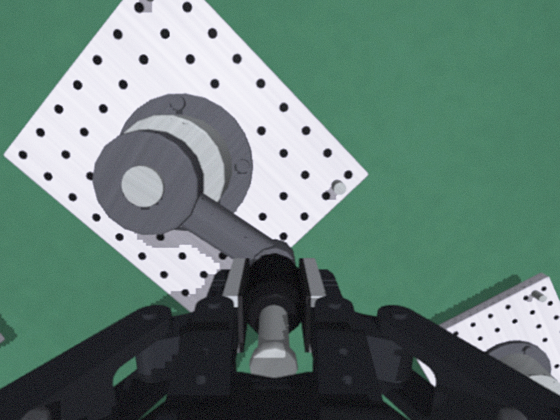

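The fingers hold the black sleeve around (272,290), with the spindle between them and the arm leading to the hub at (140,185). I'll lift it 4 mm, then set up the hub-height monitor and the circle table.

```bash
cat > mon.py <<'E'
from cell import robot, imaging
from h import *
s=robot.sense(); m=imaging.camera_model('wrist'); p,d=imaging.camera('wrist')
P,u,v=cloud(m,d); A=np.array([582,-24.7])
k=(np.hypot(*(P[:,:2]-A).T)<20)&(P[:,2]>85)&(P[:,2]<125)
e=s['ee_pos']; r=e[:2]-A
print('MON t%.2f hub z %.1f n%d  ang %.1f rad %.1f tcpz %.1f F %s w %.3f'%(s['time'],np.median(P[k,2]) if k.any() else -1,k.sum(),np.degrees(np.arctan2(r[1],r[0])),np.hypot(*r),e[2],s['wrist_force'].round(1),s['width']))
E
python3 -m creep '[[[-0.2,0,0,0,0,0,0],[-0.2,0,0,0,0,0,0],[0,0,0,0,0,0,0]]]'
python3 mon.py
python3 - <<'E'
import numpy as np
a=np.arange(-36,340,8); p=7*np.c_[np.cos(np.radians(a)),-np.sin(np.radians(a))]
for x,d in zip(a,np.diff(p,axis=0)): print(x,d.round(2),end='; ')
E
```

```text
time: 4.28
ee_pos: [638.9, -63.7, 125.9]
orientation: [0.5, 0.5, 0.5, -0.5]
wrist_force: [1.7, 0.7, 0.3]
width: 0.252
MON t4.28 hub z 114.0 n5996  ang -34.4 rad 69.0 tcpz 125.9 F [1.7 0.7 0.3] w 0.252
-36 [ 0.52 -0.83]; -28 [ 0.4  -0.89]; -20 [ 0.27 -0.94]; -12 [ 0.14 -0.97]; -4 [ 0.   -0.98]; 4 [-0.14 -0.97]; 12 [-0.27 -0.94]; 20 [-0.4  -0.89]; 28 [-0.52 -0.83]; 36 [-0.63 -0.75]; 44 [-0.73 -0.65]; 52 [-0.81 -0.55]; 60 [-0.88 -0.43]; 68 [-0.93 -0.3 ]; 76 [-0.96 -0.17]; 84 [-0.98 -0.03]; 92 [-0.97  0.1 ]; 100 [-0.95  0.24]; 108 [-0.91  0.37]; 116 [-0.85  0.49]; 124 [-0.77  0.6 ]; 132 [-0.68  0.7 ]; 140 [-0.57  0.79]; 148 [-0.46  0.86]; 156 [-0.33  0.92]; 164 [-0.2   0.96]; 172 [-0.07  0.97]; 180 [0.07 0.97]; 188 [0.2  0.96]; 196 [0.33 0.92]; 204 [0.46 0.86]; 212 [0.57 0.79]; 220 [0.68 0.7 ]; 228 [0.77 0.6 ]; 236 [0.85 0.49]; 244 [0.91 0.37]; 252 [0.95 0.24]; 260 [0.97 0.1 ]; 268 [ 0.98 -0.03]; 276 [ 0.96 -0.17]; 284 [ 0.93 -0.3 ]; 292 [ 0.88 -0.43]; 300 [ 0.81 -0.55]; 308 [ 0.73 -0.65]; 316 [ 0.63 -0.75]; 324 [ 0.52 -0.83];
```

```bash
python3 -m creep '[[[0,0.26,-0.42,0,0,0,0],[0,0.26,-0.41,0,0,0,0],[0,0.2,-0.45,0,0,0,0],[0,0.2,-0.44,0,0,0,0]]]'
python3 mon.py
python3 -m creep '[[[0,0.14,-0.47,0,0,0,0],[0,0.13,-0.47,0,0,0,0],[0,0.07,-0.48,0,0,0,0],[0,0.07,-0.49,0,0,0,0]]]'
python3 mon.py
```

```text
time: 4.67
ee_pos: [647.9, -46.2, 125.5]
orientation: [-0.5, -0.5, -0.5, 0.5]
wrist_force: [-1.9, -2.0, -0.0]
width: 0.252
MON t4.67 hub z 114.4 n5526  ang -18.1 rad 69.3 tcpz 125.5 F [-1.9 -2.  -0. ] w 0.252
time: 5.05
ee_pos: [651.8, -26.9, 125.6]
orientation: [-0.5, -0.5, -0.5, 0.5]
wrist_force: [-2.7, -2.0, -1.0]
width: 0.25
MON t5.05 hub z 114.8 n5041  ang -1.8 rad 69.8 tcpz 125.6 F [-2.7 -2.  -1. ] w 0.250
```

```bash
python3 -m creep '[[[0,0,-0.49,0,0,0,0],[0,0,-0.49,0,0,0,0]]]' | head -1
python3 mon.py
python3 -m creep '[[[0,-0.07,-0.49,0,0,0,0],[0,-0.07,-0.48,0,0,0,0]]]' | head -1
python3 mon.py
python3 -m creep '[[[0,-0.13,-0.47,0,0,0,0],[0,-0.14,-0.47,0,0,0,0]]]' | head -1
python3 mon.py
```

```text
time: 5.27
MON t5.27 hub z 115.0 n4613  ang 5.9 rad 70.1 tcpz 125.6 F [-3.6 -2.7 -0.2] w 0.250
time: 5.48
MON t5.48 hub z 115.2 n3523  ang 13.8 rad 70.3 tcpz 125.7 F [-3.6 -4.   0.4] w 0.247
time: 5.7
MON t5.70 hub z 115.1 n2174  ang 21.6 rad 70.6 tcpz 125.7 F [-3.7 -3.6 -0.5] w 0.248
```

The hub is leaving the wrist view. I'll turn the hand about the free-spinning sleeve and keep turning it with the crank, so the hub stays visible.

```bash
python3 -m creep '[[[0,0,0,-7,0,0,0],[0,0,0,-7,0,0,0],[0,0,0,-7,0,0,0],[0,0,0,-7,0,0,0],[0,0,0,-7,0,0,0]]]'
python3 mon.py
python3 -m creep '[[[0,0.11,-0.475,-4,0,0,0],[0,0.11,-0.475,-4,0,0,0]]]' | head -1
python3 mon.py
python3 -m creep '[[[0,0.11,-0.475,-4,0,0,0],[0,0.11,-0.475,-4,0,0,0]]]' | head -1
python3 mon.py
```

```text
time: 6.17
ee_pos: [646.8, 2.3, 125.4]
orientation: [0.627, 0.325, 0.629, -0.325]
wrist_force: [-5.8, -0.1, -1.3]
width: 0.25
MON t6.17 hub z 115.2 n5421  ang 22.6 rad 70.2 tcpz 125.4 F [-5.8 -0.1 -1.3] w 0.250
time: 6.38
MON t6.38 hub z 114.6 n5402  ang 29.5 rad 70.4 tcpz 125.5 F [-4.4 -4.  -0.5] w 0.251
time: 6.6
MON t6.60 hub z 107.7 n5010  ang 37.4 rad 70.6 tcpz 125.4 F [-4.8 -6.2 -0.5] w 0.251
```

The screw has dropped: the hub went from 115.2 to 107.7 mm between measured crank angles 29.5° and 37.4°. I'll pause, confirm, and work out the forward rows.

```bash
python3 -m creep '[[[0,0,0,0,0,0,0],[0,0,0,0,0,0,0]]]' | head -2
python3 mon.py
python3 - <<'E'
import numpy as np
from cell import robot
from scipy.spatial.transform import Rotation as R
s=robot.sense();q=s['orientation'];M=R.from_quat(np.r_[q[1:],q[0]]).as_matrix()
yaw=np.degrees(np.arctan2(M[1,1],M[0,1])); print(yaw,s['joint_pos'].round(2))
b0=37-yaw
for k in range(10):
    a=np.radians(b0-np.arange(k*36,k*36+37,9)); p=7*np.c_[np.cos(a),-np.sin(a)]
    print(k,(np.diff(p,axis=0)/2).round(3).tolist())
E
```

```text
time: 6.82
ee_pos: [637.5, 18.9, 125.3]
MON t6.82 hub z 107.7 n4984  ang 38.1 rad 70.6 tcpz 125.3 F [-5.4 -2.6 -1. ] w 0.248
50.977422646391474 [ 0.03  0.44 -0.11  1.02  0.    0.71]
0 [[-0.174, 0.521], [-0.253, 0.487], [-0.327, 0.442], [-0.392, 0.385]]
1 [[-0.447, 0.319], [-0.491, 0.245], [-0.524, 0.165], [-0.543, 0.081]]
2 [[-0.549, -0.005], [-0.542, -0.09], [-0.521, -0.174], [-0.487, -0.253]]
3 [[-0.442, -0.327], [-0.385, -0.392], [-0.319, -0.447], [-0.245, -0.491]]
4 [[-0.165, -0.524], [-0.081, -0.543], [0.005, -0.549], [0.09, -0.542]]
5 [[0.174, -0.521], [0.253, -0.487], [0.327, -0.442], [0.392, -0.385]]
6 [[0.447, -0.319], [0.491, -0.245], [0.524, -0.165], [0.543, -0.081]]
7 [[0.549, 0.005], [0.542, 0.09], [0.521, 0.174], [0.487, 0.253]]
8 [[0.442, 0.327], [0.385, 0.392], [0.319, 0.447], [0.245, 0.491]]
9 [[0.165, 0.524], [0.081, 0.543], [-0.005, 0.549], [-0.09, 0.542]]
```

```bash
python3 -m creep '[[[0,-0.174,0.521,0,0,0,0],[0,-0.174,0.521,0,0,0,0],[0,-0.253,0.487,0,0,0,0],[0,-0.253,0.487,0,0,0,0],[0,-0.327,0.442,0,0,0,0],[0,-0.327,0.442,0,0,0,0],[0,-0.392,0.385,0,0,0,0],[0,-0.392,0.385,0,0,0,0]]]'|head -1
python3 mon.py
python3 -m creep '[[[0,-0.447,0.319,0,0,0,0],[0,-0.447,0.319,0,0,0,0],[0,-0.491,0.245,0,0,0,0],[0,-0.491,0.245,0,0,0,0],[0,-0.524,0.165,0,0,0,0],[0,-0.524,0.165,0,0,0,0],[0,-0.543,0.081,0,0,0,0],[0,-0.543,0.081,0,0,0,0]]]'|head -1
python3 mon.py
```

```text
time: 7.53
MON t7.53 hub z 106.9 n5903  ang 3.1 rad 69.7 tcpz 125.2 F [-6.5  2.2 -0.4] w 0.251
time: 8.25
MON t8.25 hub z 106.1 n6344  ang -32.6 rad 69.1 tcpz 125.7 F [-3.7  6.1 -0.9] w 0.252
```

```bash
python3 -m creep '[[[0,-0.549,-0.005,0,0,0,0],[0,-0.549,-0.005,0,0,0,0],[0,-0.542,-0.09,0,0,0,0],[0,-0.542,-0.09,0,0,0,0],[0,-0.521,-0.174,0,0,0,0],[0,-0.521,-0.174,0,0,0,0],[0,-0.487,-0.253,0,0,0,0],[0,-0.487,-0.253,0,0,0,0]]]'|head -1
python3 mon.py
python3 -m creep '[[[0,-0.442,-0.327,0,0,0,0],[0,-0.442,-0.327,0,0,0,0],[0,-0.385,-0.392,0,0,0,0],[0,-0.385,-0.392,0,0,0,0],[0,-0.319,-0.447,0,0,0,0],[0,-0.319,-0.447,0,0,0,0],[0,-0.245,-0.491,0,0,0,0],[0,-0.245,-0.491,0,0,0,0]]]'|head -1
python3 mon.py
python3 -m creep '[[[0,-0.165,-0.524,0,0,0,0],[0,-0.165,-0.524,0,0,0,0],[0,-0.081,-0.543,0,0,0,0],[0,-0.081,-0.543,0,0,0,0],[0,0.005,-0.549,0,0,0,0],[0,0.005,-0.549,0,0,0,0],[0,0.09,-0.542,0,0,0,0],[0,0.09,-0.542,0,0,0,0]]]'|head -1
python3 mon.py
```

```text
time: 8.97
MON t8.97 hub z 105.4 n5970  ang -69.4 rad 69.0 tcpz 126.2 F [-0.2  5.6  0.2] w 0.250
time: 9.68
MON t9.68 hub z 104.6 n5048  ang -106.6 rad 69.1 tcpz 126.0 F [ 2.   0.8 -1.2] w 0.252
time: 10.4
MON t10.40 hub z 103.8 n3515  ang -144.1 rad 69.6 tcpz 125.4 F [-2.7 -3.5 -0.4] w 0.248
```

Exactly on pitch with low forces. Continuing.

```bash
python3 -m creep '[[[0,0.174,-0.521,0,0,0,0],[0,0.174,-0.521,0,0,0,0],[0,0.253,-0.487,0,0,0,0],[0,0.253,-0.487,0,0,0,0],[0,0.327,-0.442,0,0,0,0],[0,0.327,-0.442,0,0,0,0],[0,0.392,-0.385,0,0,0,0],[0,0.392,-0.385,0,0,0,0]]]'|head -1
python3 mon.py
python3 -m creep '[[[0,0.447,-0.319,0,0,0,0],[0,0.447,-0.319,0,0,0,0],[0,0.491,-0.245,0,0,0,0],[0,0.491,-0.245,0,0,0,0],[0,0.524,-0.165,0,0,0,0],[0,0.524,-0.165,0,0,0,0],[0,0.543,-0.081,0,0,0,0],[0,0.543,-0.081,0,0,0,0]]]'|head -1
python3 mon.py
python3 -m creep '[[[0,0.549,0.005,0,0,0,0],[0,0.549,0.005,0,0,0,0],[0,0.542,0.09,0,0,0,0],[0,0.542,0.09,0,0,0,0],[0,0.521,0.174,0,0,0,0],[0,0.521,0.174,0,0,0,0],[0,0.487,0.253,0,0,0,0],[0,0.487,0.253,0,0,0,0]]]'|head -1
python3 mon.py
```

```text
time: 11.12
MON t11.12 hub z -1.0 n0  ang 179.3 rad 70.5 tcpz 125.2 F [-3.5 -2.1 -0.2] w 0.254
time: 11.83
MON t11.83 hub z 102.2 n1454  ang 143.2 rad 71.1 tcpz 125.5 F [-4.3  1.2 -0.2] w 0.254
time: 12.55
MON t12.55 hub z 101.1 n40  ang 107.1 rad 71.2 tcpz 125.9 F [-3.2  1.5 -1.2] w 0.253
```

```bash
python3 -m creep '[[[0,0.442,0.327,0,0,0,0],[0,0.442,0.327,0,0,0,0],[0,0.385,0.392,0,0,0,0],[0,0.385,0.392,0,0,0,0],[0,0.319,0.447,0,0,0,0],[0,0.319,0.447,0,0,0,0],[0,0.245,0.491,0,0,0,0],[0,0.245,0.491,0,0,0,0]]]'|head -1
python3 mon.py
python3 -m creep '[[[0,0.165,0.524,0,0,0,0],[0,0.165,0.524,0,0,0,0],[0,0.081,0.543,0,0,0,0],[0,0.081,0.543,0,0,0,0],[0,-0.005,0.549,0,0,0,0],[0,-0.005,0.549,0,0,0,0],[0,-0.09,0.542,0,0,0,0],[0,-0.09,0.542,0,0,0,0]]]'|head -1
python3 mon.py
python3 -m creep '[[[0,0,0,0,0,0,0],[0,0,0,0,0,0,0],[0,0,0,0,0,0,0],[0,0,0,0,0,0,0],[0,0,0,0,0,0,0],[0,0,0,0,0,0,0]]]'
python3 mon.py
python3 - <<'E'
from cell import imaging
import cv2
a=imaging.camera('wrist')[0]; b=imaging.camera('top')[0]
cv2.imwrite('pics/end.png',cv2.resize(cv2.hconcat([a,b])[:,:,::-1],(800,300),interpolation=cv2.INTER_AREA))
E
```

```text
time: 13.27
MON t13.27 hub z 100.5 n2805  ang 71.9 rad 71.0 tcpz 125.8 F [-2.3 -1.   0.1] w 0.249
time: 13.98
MON t13.98 hub z 99.7 n4631  ang 37.2 rad 70.6 tcpz 125.3 F [-7.  -2.2 -0.9] w 0.249
time: 14.53
ee_pos: [638.9, 17.0, 125.6]
orientation: [0.666, 0.236, 0.666, -0.237]
wrist_force: [-3.3, -5.0, -0.2]
width: 0.25
MON t14.53 hub z 99.7 n4606  ang 36.3 rad 70.5 tcpz 125.6 F [-3.3 -5.  -0.2] w 0.250
```

View pics/end.png

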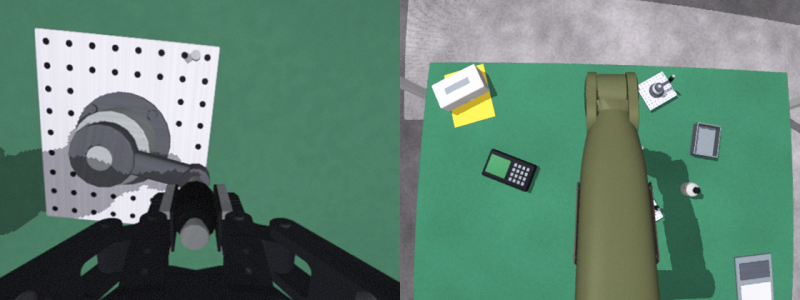

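The sleeve is still gripped (left half, about (195,215)). The pendant, bottle and bin haven't moved (right half). The hub is 8.0 mm below its height at the drop, at 36° against a drop at about 33°, which is well inside the tolerance. Handing in.

```bash
python3 -c "
from cell import robot
s=robot.sense();print(s['time'],s['joint_vel'].round(3),s['width']);print(robot.sign_off())"
```

```text
14.6833 [-0.001  0.001 -0.002  0.001  0.002 -0.   ] 0.25130544067478644
the job is handed in; nothing more can be done
None
```

I turned the crank backward until the screw dropped into its thread, then turned it forward one full turn. I handed in at 14.7 s, still gripping the sleeve. The sign-off gave no verdict.

- **Drop:** The hub fell from 115.2 to 107.7 mm after about 70° of backward turning. I place the drop at about 33° in world angle, known to within about 4°.
- **Forward turn:** The hub went down 0.8 mm per 36°, on pitch, and the hold and forward turn showed no more than about 8 N at the wrist.
- **Last checks:** The hub stood at 99.7 mm, 8.0 mm below its height after the drop, so total descent is about 16 mm. The crank angle was about 36°, within about 7° of one full turn. The arm was at rest, and the opening of 0.25 matches a squeezed sleeve. The pendant, bottle and bin looked unmoved in the top view.
- **Gaps:** For part of the forward turn (around 180° and 107°) the hand hid the hub from the wrist camera, so those height readings were missing or weak. Readings were good again before the end. The grip force itself is not measured; I judged it from the opening only.

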